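Tip the counted discs out of the counting pan

ROBOT

A 7-joint arm with a two-finger parallel gripper is mounted at the origin on the work surface. World frame = base frame: x ahead of the robot, y to its left, z up, the work surface at z = 0. Lengths are in m, angles in degrees, forces in N, time in s.
With the tool pointing down it reaches from about 0.425 to 0.875 m from the base axis. Payload 4.7 kg.
Tool frame: the origin (TCP) lies at the very end of the fingers, on their centre line; the grasp point (between the pads) lies 19 mm behind it (pinch_z is the distance from the TCP to the grasp point, in m); z points along the fingers, y is the direction in which the jaws open and shut (so a half turn about z gives the same grasp; the last joint's range is limited). The gripper opens to 87 mm and grips with 3 to 60 N. Pads are 19 mm wide; open, the fingers measure 117 mm over their backs; the gripper's body (75 mm by 190 mm) begins 51 mm behind the grasp point.
Start: joints at [-66.687, 18.392, -4.016, 83.108, 1.295, 78.541, -3.26], TCP at [0.249, 0.601, 0.223] pointing down, gripper open.
Joint ranges: [-163.93, 163.93], [-17.29, 119.83], [-79.2, 71.16], [3.27, 140.29], [-89.18, 269.18], [5.43, 117.66], [-154.24, 154.24]. Speed limits (degrees/s): [147.25, 147.25, 180, 180, 180, 180, 180].

INTERFACE

Orientations are given as [roll, pitch, yaw] about the fixed x, y, z axes, in that order (R = Rz(yaw) Ry(pitch) Rx(roll)).
In Python, from cell import get_obs, read_camera, camera_params, sign_off, pinch_z gives the robot as it stands.
- The arm moves only by the shell command python3 -m handwheel 'ROWS' [FORCE]. ROWS is JSON, a list of rows, each a list of 5 numbers: the finger opening in m, from 0 to 0.087, then the shift along the tool's x, y, z in m, then the turn about the tool's z in rad. In form: [[jaw, tx, ty, tz, twist], ...]. A call has 1 to 20 rows; each row is the pose to reach, as a shift and turn from the pose commanded when the call began, along the tool's axes at that moment; what a row does not reach only later rows make up. A row lasts 1/10 s, in which the tool goes at most 50 mm and 8.59 degrees, less where a joint would pass 70% of its speed; a pose out of reach is approached as far as the arm can. A call with a gripper value outside its range is refused whole. The fingers move at their own pace and stop on an object; FORCE is the grip in N (left out, the last holds). Time passes only in rows, so rows that repeat a pose let the fingers close. It gives the time, the measured TCP pose, the force and the opening at its end, in the units of the state.
- get_obs(): the state, without advancing time (a new reading comes with each control period).
- read_camera(name): name is "scene" or "top"; returns the picture (400x640x3 uint8, blue, green, red); there is no depth.
- camera_params(name): a dict with "camera_matrix" (3x3 intrinsics, pixels), "R" (3x3) and "t" (3): a world point X has camera coordinates R X + t. Camera axes: x right, y down, z forward; pixel columns grow to the right and rows downward; lengths in m; the calibration is good to about 2 mm. A picture is of the moment at which its call begins. camera_params takes no time and is no camera call.
- sign_off(): hands the job in, once; it reports no verdict.
The state is a dict: "time_s": time; "qpos": joint angles; "joint_velocities": joint speeds; "effort": joint torques, N m; "tool_pos": TCP position; "tool_rot": TCP orientation; "force": force on the tool from outside, world axes, zero at the start; "wrist_torque": the same for the moment, N m; "grip_width": finger opening in m.
Only numpy, scipy, OpenCV 4.12 (cv2) and the standard library are available. Lean on these libraries where they do the work, as an engineer would, in place of code of your own. Each camera call takes 0.05 s, during which the arm holds its last target.

TASK

Tip the wooden discs out of the counting pan into the tub that stands under its mouth: swing the pan up, lip end rising, until it rests lightly on its rubber stop, and hold it there for about two seconds, without forcing it. Then ease the pan back down level onto its rest without letting it drop, and leave the discs in the tub, the tub where it stands and the other things on the table undisturbed.

Things in the scene. Friction and masses are not known exactly. Their poses are not given: they have to be found in the camera images.
- pan (a joint): Tilt of the counting pan on its stand, rad: 0 is level on its rest; grows as it tips mouth-down, rear lip rising. Its range ends at 0.95, but it meets the rubber stop before. It swings freely: its weight (0.64 to 0.96 kg, acting behind the pivot) brings it back level unless held up, which takes 1 to 4 N at the lip.
- pan_pivot (a point): Middle of the pan's pivot axis, 140 mm above the table, at the underside of the pan's floor. Axes turn with the pan: x towards its mouth, y along the axis, z up when level. The pan is an open steel tray: floor 4 mm thick, x from -150 mm (rear wall) to +100 mm (open mouth), 106 mm wide, walls 40 mm high.
- pan_mouth (a point): Middle of the pan's open front edge, top of the floor, at (100, 0, 4) mm from pan_pivot, same axes. The side walls are 16 mm high here. Pan and discs are smooth: the discs slide once the tilt passes 0.25 to 0.40 rad.
- pan_lip (a point): Middle of the rolled rear edge of the pan's finger lip, at (-185, 0, 38) mm from pan_pivot, same axes; 178 mm above the table when level. The lip is a steel plate 3 mm thick, 100 mm wide along y, standing out 35 mm from the rear wall at rim height; its rolled edge has 5 mm radius about this point. Below it is free space down to the base plate.
- stand: Grey steel stand of the pan, fixed to the table. Origin on the table below the pan's pivot; x towards the mouth and the tub, y along the pivot axis, z up. Base plate x from -175 to 60 mm, 170 mm wide, 8 mm thick; two cheeks at y = -68 and 68 mm, x from -55 to 30 mm, 152 mm high; two rest posts at x = -115 mm.
- stop: The pan's stop under the front of its floor, 46 mm ahead of the pivot: a 49 mm high bracket with an upright screw in it that ends in a round rubber head, 16 mm across. Origin: foot of the bracket. The screw is set differently each time and its height is not told: the pan meets it at a tilt of 0.48 to 0.75 rad. 1 N on it takes about 0.3 N more at the lip; over 60 N on it is forcing.
- tub: Loose white plastic tub, open at the top, 140 by 140 mm and 55 mm high, walls and floor 3 mm, 160 g, under the pan's mouth. Origin: centre of its underside, z up.
- disc0: Loose round wooden disc, 30 mm across, 9 mm thick, 12 g, one of five lying in the pan at the start. Origin: centre of one flat face.
- disc1: Loose round wooden disc, 30 mm across, 9 mm thick, 12 g, one of five lying in the pan at the start. Origin: centre of one flat face.
- disc2: Loose round wooden disc, 30 mm across, 9 mm thick, 12 g, one of five lying in the pan at the start. Origin: centre of one flat face.
- disc3: Loose round wooden disc, 30 mm across, 9 mm thick, 12 g, one of five lying in the pan at the start. Origin: centre of one flat face.
- disc4: Loose round wooden disc, 30 mm across, 9 mm thick, 12 g, one of five lying in the pan at the start. Origin: centre of one flat face.
- cup: Bystander: clear plastic cup, 72 mm across, 95 mm high, empty. Origin: centre of its underside.
- roll: Bystander: upright paper-towel roll, 108 mm across, 225 mm high. Origin: centre of its underside.
- jar: Bystander: small paint jar with a black cap, 54 mm across, 62 mm high. Origin: centre of its underside.
Not all that is in view belongs to the job. Leave any purple or turquoise look-alike of the disc4 alone.

How it is judged:
By the outcome, as a careful person would: the job done as asked, in the order asked, and still so for the second after the job is handed in, with the robot touching nothing.
It also fails if it takes over 61 s, if anything falls off the work surface, if the arm or the gripper's body presses on something with over 40 N, if the wrist force passes 120 N, or if a joint passes its speed limit or range.

## Working session

There is one attempt and no reset: what is moved stays moved. The work goes in short steps, Python scripts to look and compute and a shell command to move; the robot and the scene stay as the last step left them, time stands still between calls to the robot, and variables do not carry over. Pictures are saved under pics/ and viewed, and the job is handed in when it is done.

```bash
mkdir -p pics; ls; python3 - <<'E'
from cell import *
import cv2
print(get_obs())
for n in("scene","top"):
    cv2.imwrite(f"pics/{n}0.png",read_camera(n)); p=camera_params(n); print(n,p)
print(pinch_z)
E
```

```text
pics
{'time_s': 0.0, 'qpos': array([-66.68598949,  18.43905917,  -4.01637471,  83.17275122,
         1.29673663,  78.54026103,  -3.26229177]), 'joint_velocities': array([-0.01394466, -0.01616716, -0.03680448,  0.00385995, -0.04205318,
        0.05790484,  0.11617529]), 'effort': array([-9.13314925e-04, -4.91292214e+01, -4.04394558e-01, -3.12534678e+01,
       -6.40554121e-02,  4.36018920e-02,  1.47857481e-04]), 'tool_pos': array([0.24865273, 0.59998255, 0.22148048]), 'tool_rot': array([-1.79893269e+02,  7.05703057e-03,  1.57494553e+02]), 'force': array([ 0.45584555, -0.18088642,  0.01209512]), 'wrist_torque': array([-0.03297749,  0.03821491, -0.04921848]), 'grip_width': 0.0872591202641838}
scene {'camera_matrix': array([[460.25774687,   0.        , 310.52635615],
       [  0.        , 460.25774687, 202.8347036 ],
       [  0.        ,   0.        ,   1.        ]]), 'R': array([[-0.73107719,  0.68228194, -0.00418315],
       [ 0.48610882,  0.51655244, -0.70489133],
       [-0.47877381, -0.51736344, -0.70930298]]), 't': array([ 0.36204856, -0.23013545,  1.37161008])}
top {'camera_matrix': array([[500.96337211,   0.        , 322.05095184],
       [  0.        , 500.96337211, 200.25832438],
       [  0.        ,   0.        ,   1.        ]]), 'R': array([[ 0.02365719, -0.99971947, -0.00114484],
       [-0.99642164, -0.02348617, -0.08119306],
       [ 0.08114339,  0.00306155, -0.99669774]]), 't': array([0.04192893, 0.58558418, 0.96477036])}
0.0187
```

View pics/scene0.png

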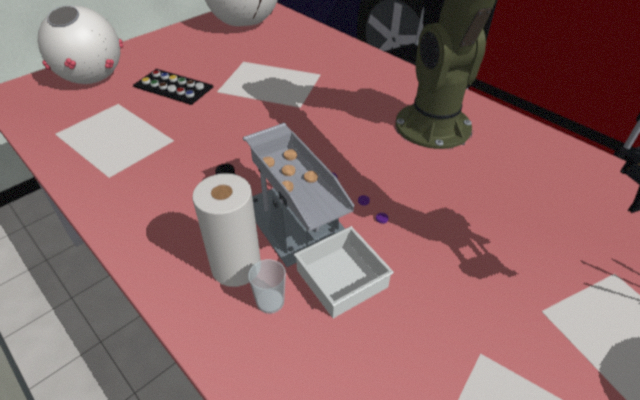

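View pics/top0.png

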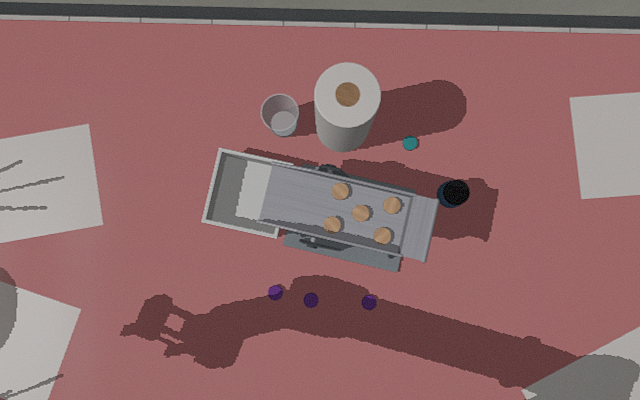

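The scene view shows the pan on its stand, with the rear lip at about (275,135) and the mouth at (330,215) above the tub at (343,268). In the top view the lip is at about (423,230), the mouth at (262,195) and the tub at (245,193). The roll (347,100), cup (280,115) and jar (455,193) are bystanders. The purple pieces at (275,292), (311,300) and (369,302) and the turquoise one at (410,143) are look-alikes on the table. The five wooden discs are in the pan.

```bash
python3 - <<'E'
import cv2
a=cv2.imread("pics/top0.png")[140:280,195:475]
cv2.imwrite("pics/c1.png",cv2.resize(a,None,fx=2.85,fy=2.85,interpolation=cv2.INTER_CUBIC))
a=cv2.imread("pics/scene0.png")[110:320,200:400]
cv2.imwrite("pics/c2.png",cv2.resize(a,None,fx=2.8,fy=2.8,interpolation=cv2.INTER_CUBIC))
E
```

```text
(no output)
```

View pics/c1.png

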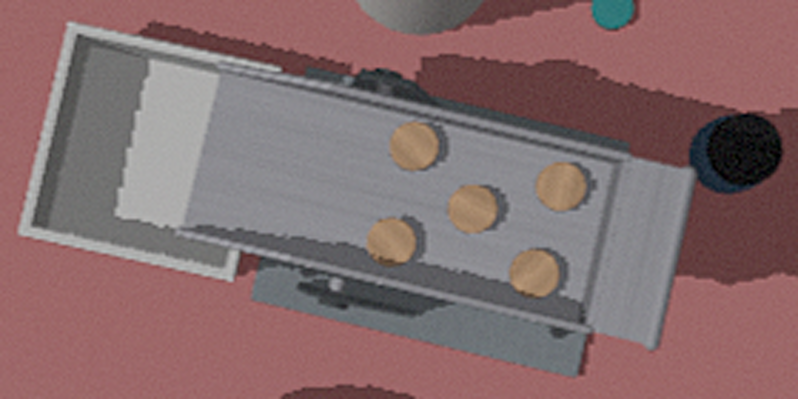

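View pics/c2.png

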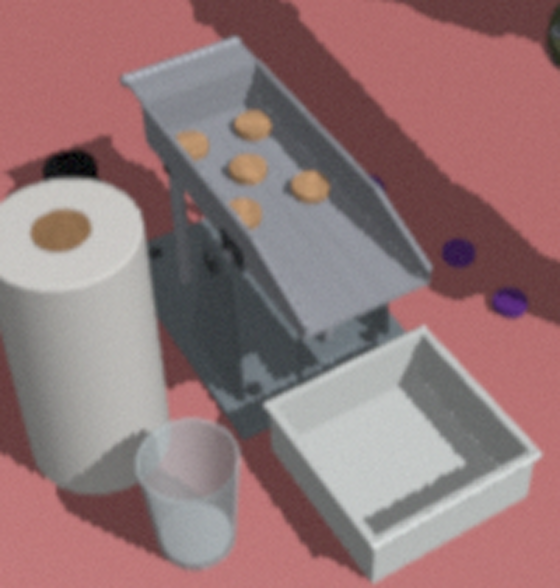

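```bash
cat > h.py <<'E'
import numpy as np, cv2
from cell import camera_params
def ray(n,px,z):
    p=camera_params(n);R,t=p["R"],p["t"];c=-R.T@t
    d=R.T@np.linalg.solve(p["camera_matrix"],[px[0],px[1],1.]);return c+d*(z-c[2])/d[2]
def proj(n,X):
    p=camera_params(n);q=p["camera_matrix"]@(p["R"]@np.asarray(X)+p["t"]);return q[:2]/q[2]
E
python3 - <<'E'
from h import *
C=lambda x,y:(x/2.85+195,y/2.85+140)
S=lambda x,y:(x/2.8+200,y/2.8+110)
a=ray("top",C(693,170),.180);b=ray("top",C(655,348),.180)
print("lip top",a,b,np.linalg.norm(a-b))
a2=ray("scene",S(124,80),.180);b2=ray("scene",S(238,40),.180)
print("lip scene",a2,b2,np.linalg.norm(a2-b2))
m1=ray("top",C(218,68),.160);m2=ray("top",C(182,232),.160)
print("mouth rim",m1,m2,np.linalg.norm(m1-m2))
s1=ray("scene",S(303,335),.144);s2=ray("scene",S(430,270),.16)
print("scene mouth",s1,s2)
lip=(a+b)/2; m=(m1+m2)/2
u=(m-lip)[:2];print("len",np.linalg.norm(u));u/=np.linalg.norm(u);v=np.array([-u[1],u[0]])
print("yaw",np.degrees(np.arctan2(u[1],u[0])))
piv=lip[:2]+u*.185; print("piv",piv, "lipedge dir->", np.degrees(np.arctan2(*(a-b)[:2])))
for d in [(415,147),(562,187),(473,208),(392,241),(534,272)]:
    X=ray("top",C(*d),.153)[:2]-piv; print("disc",X@u,X@v)
for n,d,z in [("rollA",(347,88),.225),("cup",(280,110),.095),("jar",(455,193),.062)]:
    X=ray("top",d,z); print(n,X,(X[:2]-piv)@u,(X[:2]-piv)@v)
E
```

```text
lip top [ 0.57727456 -0.13743983  0.18      ] [ 0.47373002 -0.11603486  0.18      ] 0.10573384006958207
lip scene [ 0.57597697 -0.13088052  0.18      ] [ 0.47363272 -0.10931487  0.18      ] 0.10459170272920788
mouth rim [0.63377514 0.14328856 0.16      ] [0.5348691  0.16156159 0.16      ] 0.10057986756932913
scene mouth [0.63538059 0.1445043  0.144     ] [0.53777151 0.17156624 0.16      ]
len 0.285291833005319
yaw 78.10175321846773
piv [0.56364453 0.05428799] lipedge dir-> 101.67979712360703
disc -0.024444430477455707 -0.031691008728010596
disc -0.11590954151394364 -0.028408115848300483
disc -0.06666557324577446 -0.003829469011678352
disc -0.02383874481092028 0.026597197246077973
disc -0.11073075206639704 0.02517203399426474
rollA [0.74911092 0.0194893  0.225     ] 0.004187345901054558 -0.18865629814612386
cup [0.74503509 0.13762917 0.095     ] 0.11894867889535418 -0.16031063143889948
jar [ 0.60109475 -0.19639921  0.062     ] -0.237579982139961 -0.08833085686940803
```

```bash
cat >> h.py <<'E'
yaw=np.radians(78.2);u=np.array([np.cos(yaw),np.sin(yaw)]);v=np.array([-u[1],u[0]])
piv=np.array([.564,.056])
from scipy.spatial.transform import Rotation as Ro
def rel(X,o):  # world target -> tool shift
    R=Ro.from_euler('xyz',o["tool_rot"],degrees=True).as_matrix()
    return R.T@(np.asarray(X)-o["tool_pos"])
E
python3 - <<'E'
from h import *
from cell import get_obs
o=get_obs(); g=piv-.125*u+.0525*v
print(g); 
for X in [(.42,.35,.26),(.47,.1,.26),(*g,.26)]: print(rel(X,o).round(4))
E
```

```text
[ 0.48704746 -0.05562238]
[-0.254  -0.1655 -0.0381]
[-0.3959 -0.3773 -0.0377]
[-0.4712 -0.5146 -0.0375]
```

```bash
python3 -m handwheel '[[0.03,-0.035,-0.025,-0.01,0.07],[0.03,-0.07,-0.045,-0.02,0.14],[0.03,-0.105,-0.07,-0.03,0.21],[0.03,-0.14,-0.09,-0.038,0.28],[0.03,-0.175,-0.115,-0.038,0.35],[0.03,-0.21,-0.14,-0.038,0.42],[0.03,-0.254,-0.165,-0.038,0.49],[0.03,-0.278,-0.20,-0.038,0.57],[0.03,-0.302,-0.235,-0.038,0.65],[0.03,-0.325,-0.27,-0.038,0.73],[0.03,-0.35,-0.305,-0.038,0.81],[0.03,-0.373,-0.34,-0.038,0.89],[0.03,-0.396,-0.377,-0.038,0.97],[0.03,-0.415,-0.411,-0.038,1.05],[0.03,-0.434,-0.445,-0.038,1.13],[0.03,-0.453,-0.48,-0.038,1.21],[0.03,-0.471,-0.515,-0.038,1.29],[0.03,-0.471,-0.515,-0.038,1.385],[0.03,-0.471,-0.515,-0.038,1.385],[0.03,-0.471,-0.515,-0.038,1.385]]' 12; python3 - <<'E'
from h import *
from cell import *
o=get_obs();print(o)
for n in("scene","top"): cv2.imwrite(f"pics/{n}1.png",read_camera(n))
E
```

```text
time_s: 2.1
tool_pos: [0.4866, -0.0547, 0.2602]
tool_rot: [-180.0, -0.0, 78.3]
force: [0.5, 0.3, 0.6]
grip_width: 0.0306
{'time_s': 2.1, 'qpos': array([-28.46923809,  -3.56069731,  30.68380531, 102.84532699,
         1.81815701,  80.26019869,  -9.81176256]), 'joint_velocities': array([-0.6354917 , -0.00829713, -0.62284432, -0.05976467,  0.03470572,
        0.00793533, -0.21360447]), 'effort': array([ 7.00293090e-01, -2.34191358e+01, -3.97336604e-01, -3.15235162e+01,
        1.36884651e-02,  2.65292404e-02, -5.27435588e-02]), 'tool_pos': array([ 0.48663177, -0.05468349,  0.2602383 ]), 'tool_rot': array([-1.79959035e+02, -1.76954340e-02,  7.83310942e+01]), 'force': array([0.49692841, 0.26020376, 0.62514982]), 'wrist_torque': array([-0.04227499,  0.10173002,  0.0572757 ]), 'grip_width': 0.03057453836936088}
```

View pics/scene1.png

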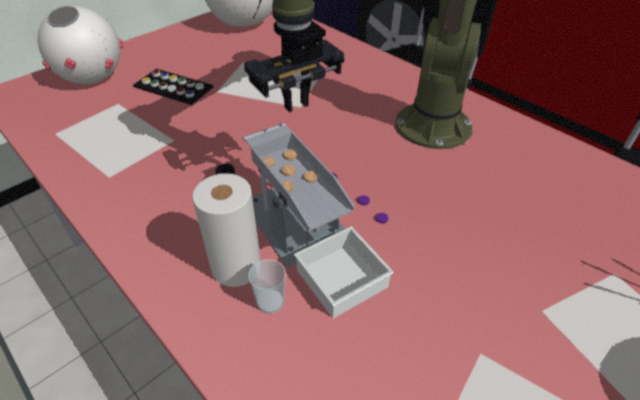

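View pics/top1.png

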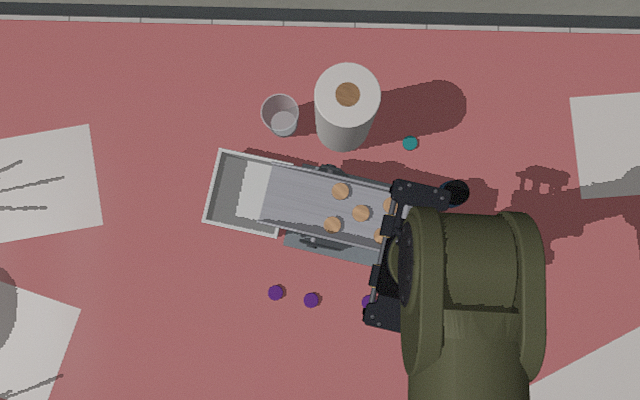

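The gripper is above the near wall, with its fingertips at (290,107) and (304,104) in the scene view. Nothing has been disturbed. I'll check the projections next.

```bash
python3 - <<'E'
from h import *
from cell import *
o=get_obs();p=o["tool_pos"];print(proj("scene",p),proj("top",p))
g=piv-.125*u+.0525*v
print("rim there",proj("scene",(*g,.18)), rel((*g,.157),o))
a=cv2.imread("pics/scene1.png")
for x in(-.15,-.125,-.055,.1):
    for y in (-.053,.053):
        z=.18 if x<-.05 else .16
        q=proj("scene",(*(piv+x*u+y*v),z)); cv2.circle(a,tuple(int(round(t*16)) for t in q),16,(0,255,0),-1,shift=4)
cv2.imwrite("pics/c3.png",cv2.resize(a[80:240,220:380],None,fx=3.7,fy=3.7,interpolation=cv2.INTER_CUBIC))
E
```

```text
[295.53752653 106.70828444] [394.36394495 254.55803586]
rim there [296.03765174 136.86848248] [-0.00118925  0.00058599  0.10332935]
```

View pics/c3.png

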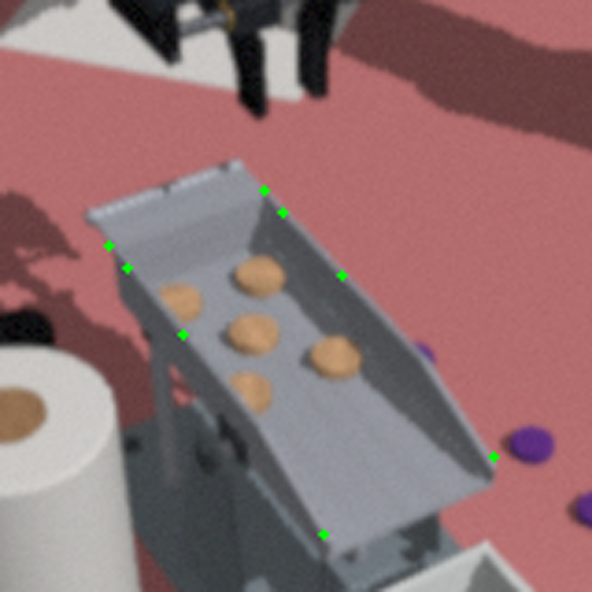

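The model rim points lie on the pan's rim, so the geometry holds. Next I lower the gripper over the near wall.

```bash
python3 -m handwheel '[[0.03,-0.001,0.0005,0.02,0],[0.03,-0.001,0.0005,0.04,0],[0.03,-0.001,0.0005,0.055,0],[0.03,-0.001,0.0005,0.07,0],[0.03,-0.001,0.0005,0.08,0],[0.03,-0.001,0.0005,0.088,0],[0.03,-0.001,0.0005,0.095,0],[0.03,-0.001,0.0005,0.1,0],[0.03,-0.001,0.0005,0.102,0],[0.03,-0.001,0.0005,0.102,0]]'; python3 - <<'E'
from h import *
from cell import *
print(get_obs()["force"])
for n in("scene",):
  a=read_camera(n);cv2.imwrite("pics/c4.png",cv2.resize(a[80:240,220:380],None,fx=3.7,fy=3.7,interpolation=cv2.INTER_CUBIC))
E
```

```text
time_s: 3.2
tool_pos: [0.4872, -0.0567, 0.1585]
tool_rot: [180.0, 0.0, 78.1]
force: [0.2, -0.5, 0.4]
grip_width: 0.0298
[ 0.17219059 -0.50203872  0.43226462]
```

View pics/c4.png

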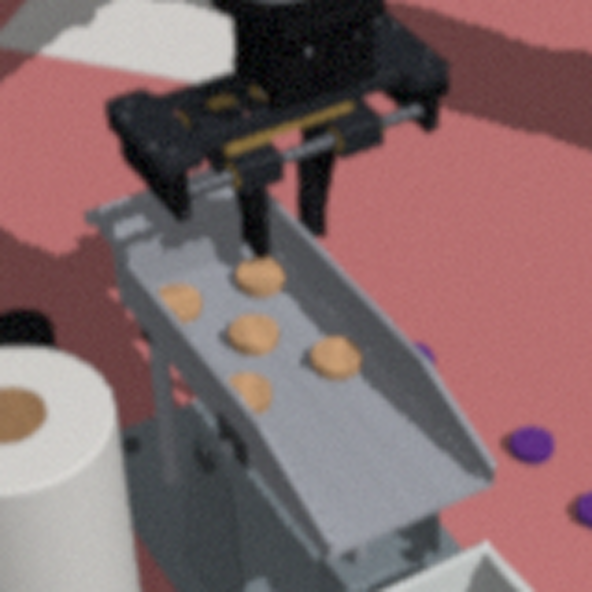

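The fingers straddle the near wall. The inner one, at (262,250) in the crop, is clear of the disc. I close with a light grip.

```bash
python3 -m handwheel '[[0.02,0,0,0,0],[0.012,0,0,0,0],[0.006,0,0,0,0],[0,0,0,0,0],[0,0,0,0,0],[0,0,0,0,0],[0,0,0,0,0]]' 15; python3 - <<'E'
from h import *
from cell import *
o=get_obs();print(o["tool_pos"],o["force"],o["wrist_torque"],o["grip_width"])
d=o["tool_pos"]-[*piv,.14]; print(d[:2]@u,d[:2]@v,d[2]+.0187)
E
```

```text
time_s: 3.95
tool_pos: [0.4876, -0.0567, 0.1587]
tool_rot: [179.9, -0.0, 78.1]
force: [2.1, -0.4, -1.2]
grip_width: 0.0029
[ 0.4876153  -0.05668539  0.15870945] [ 2.05778187 -0.35308459 -1.16170682] [-0.2008041  -0.35654251 -0.11630992] 0.002940452161555689
-0.12592442122792302 0.051726777405122645 0.037409453007044326
```

```bash
python3 - <<'E'
import numpy as np
x0,z0=-.126,.0374
for t in list(np.arange(.04,.45,.04))+list(np.arange(.45,.78,.015)):
    c,s=np.cos(t),np.sin(t); print(f"{t:.3f} {x0*c+z0*s-x0:.4f} {-(-x0*s+z0*c-z0):.4f}")
E
```

```text
0.040 0.0016 -0.0050
0.080 0.0034 -0.0099
0.120 0.0054 -0.0148
0.160 0.0076 -0.0196
0.200 0.0099 -0.0243
0.240 0.0125 -0.0289
0.280 0.0152 -0.0334
0.320 0.0182 -0.0377
0.360 0.0213 -0.0420
0.400 0.0245 -0.0461
0.440 0.0279 -0.0501
0.450 0.0288 -0.0511
0.465 0.0301 -0.0525
0.480 0.0315 -0.0540
0.495 0.0329 -0.0554
0.510 0.0343 -0.0568
0.525 0.0357 -0.0581
0.540 0.0372 -0.0595
0.555 0.0386 -0.0608
0.570 0.0401 -0.0621
0.585 0.0416 -0.0634
0.600 0.0431 -0.0646
0.615 0.0447 -0.0658
0.630 0.0462 -0.0671
0.645 0.0478 -0.0682
0.660 0.0494 -0.0694
0.675 0.0510 -0.0705
0.690 0.0526 -0.0716
0.705 0.0543 -0.0727
0.720 0.0559 -0.0738
0.735 0.0576 -0.0748
0.750 0.0593 -0.0759
0.765 0.0610 -0.0768
0.780 0.0627 -0.0778
```

First a part lift to 0.2 rad, to check the grip holds.

```bash
python3 -m handwheel '[[0,0.0008,0,-0.0025,0],[0,0.0016,0,-0.005,0],[0,0.0034,0,-0.0099,0],[0,0.0054,0,-0.0148,0],[0,0.0076,0,-0.0196,0],[0,0.0099,0,-0.0243,0],[0,0.0099,0,-0.0243,0]]'; python3 - <<'E'
from h import *
from cell import *
o=get_obs();print(o["tool_pos"],o["force"],o["wrist_torque"],o["grip_width"])
a=read_camera("scene");cv2.imwrite("pics/c5.png",cv2.resize(a[80:240,220:380],None,fx=3.7,fy=3.7,interpolation=cv2.INTER_CUBIC))
E
```

```text
time_s: 4.65
tool_pos: [0.4894, -0.048, 0.1836]
tool_rot: [179.9, 0.1, 78.1]
force: [2.0, -5.1, -1.7]
grip_width: 0.0028
[ 0.48941835 -0.04804546  0.18357113] [ 2.00905352 -5.11430155 -1.67361491] [-1.11313341 -0.59564896 -0.07685836] 0.002770608118776041
```

View pics/c5.png

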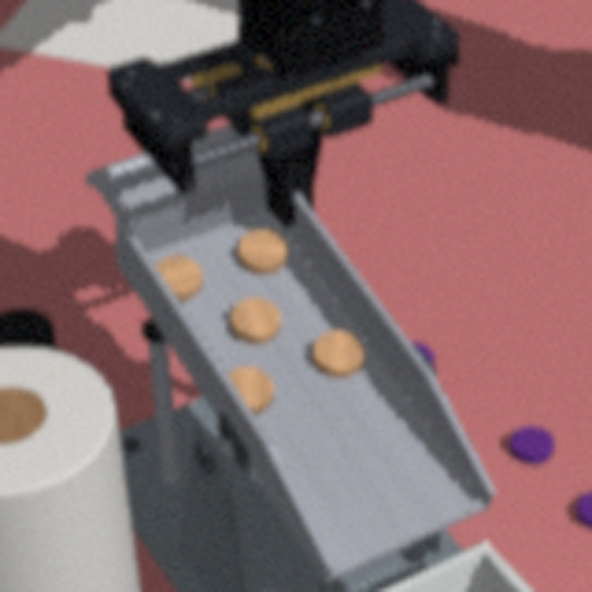

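```bash
python3 -m handwheel '[[0,0.001,0,-0.0025,0],[0,0.002,0,-0.0048,0],[0,0.0033,0,-0.007,0],[0,0.0045,0,-0.0093,0],[0,0.0059,0,-0.0115,0],[0,0.0074,0,-0.0136,0],[0,0.0089,0,-0.0157,0],[0,0.0104,0,-0.0178,0],[0,0.012,0,-0.0198,0],[0,0.0136,0,-0.0219,0],[0,0.0154,0,-0.0239,0],[0,0.017,0,-0.0258,0],[0,0.017,0,-0.0258,0],[0,0.017,0,-0.0258,0]]'; cat >> h.py <<'E'
def st():
    from cell import get_obs
    o=get_obs(); p=o["tool_pos"]+[0,0,.0187]; x=(p[:2]-piv)@u; z=p[2]-.14; f=-o["force"]; fx=f[:2]@u
    th=np.arctan2(z,-x)-np.arctan2(.0374,.1259); M=fx*z-f[2]*x
    print("t",o["time_s"],"th",th.round(4),"r",np.hypot(x,z).round(4),"fx",fx.round(2),"fz",f[2].round(2),"fy",(f[:2]@v).round(2),"M",M.round(3),"g",o["grip_width"])
E
python3 - <<'E'
from h import *
from cell import *
st()
a=read_camera("scene");cv2.imwrite("pics/c6.png",cv2.resize(a[80:320,220:420],None,fx=2.4,fy=2.4,interpolation=cv2.INTER_CUBIC))
E
```

```text
time_s: 6.1
tool_pos: [0.4928, -0.0322, 0.209]
tool_rot: [179.9, 0.1, 78.1]
force: [3.0, -5.3, -1.2]
grip_width: 0.0028
t 6.1 th 0.4269 r 0.1336 fx 4.54 fz 1.15 fy 4.05 M 0.514 g 0.002775512785494059
```

View pics/c6.png

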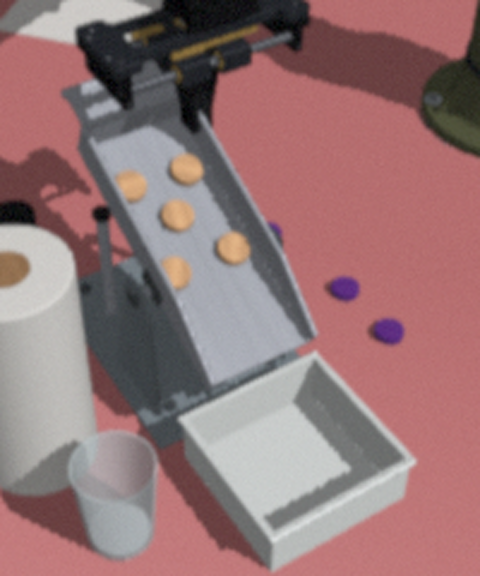

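```bash
python3 - <<'E'
from h import *
for t in (.2,.25,.3,.35,.4,.45,.5):
    c,s=np.cos(t),np.sin(t); r=[]
    for x,y,z in [(.1,.053,.020),(.1,-.053,.004),(-.185,-.05,.040)]:
        X=x*c+z*s;Z=-x*s+z*c+.14
        q=proj("scene",(*(piv+X*u+y*v),Z)); r+=list(((q-[220,80])*2.4).round(1))
    print(t,r)
E
```

```text
0.2 [np.float64(318.7), np.float64(314.4), np.float64(209.1), np.float64(374.0), np.float64(57.4), np.float64(112.9)]
0.25 [np.float64(318.3), np.float64(318.5), np.float64(208.6), np.float64(377.2), np.float64(58.3), np.float64(107.4)]
0.3 [np.float64(317.6), np.float64(322.3), np.float64(207.9), np.float64(380.1), np.float64(59.4), np.float64(102.2)]
0.35 [np.float64(316.8), np.float64(325.9), np.float64(207.1), np.float64(382.7), np.float64(60.8), np.float64(97.3)]
0.4 [np.float64(315.9), np.float64(329.3), np.float64(206.2), np.float64(385.1), np.float64(62.5), np.float64(92.8)]
0.45 [np.float64(314.8), np.float64(332.4), np.float64(205.1), np.float64(387.2), np.float64(64.4), np.float64(88.7)]
0.5 [np.float64(313.5), np.float64(335.2), np.float64(203.9), np.float64(389.1), np.float64(66.5), np.float64(85.1)]
```

The pan's tilt matches about 0.42 rad. All five discs are still in it: (186,168), (131,185), (178,214), (233,248) and (175,272) in the crop. I'll go on in small steps and watch the moment.

```bash
python3 -m handwheel '[[0,0.0012,0,-0.0014,0],[0,0.0026,0,-0.0028,0],[0,0.0026,0,-0.0028,0]]'; python3 - <<'E'
from h import *
from cell import *
st()
a=read_camera("scene");cv2.imwrite("pics/c7.png",cv2.resize(a[80:320,220:420],None,fx=2.4,fy=2.4,interpolation=cv2.INTER_CUBIC))
E
```

```text
time_s: 6.45
tool_pos: [0.4933, -0.0297, 0.2119]
tool_rot: [179.9, 0.1, 78.1]
force: [3.0, -5.1, 0.6]
grip_width: 0.0027
t 6.45 th 0.4559 r 0.1337 fx 4.42 fz -0.56 fy 3.99 M 0.345 g 0.0026501256176809022
```

View pics/c7.png

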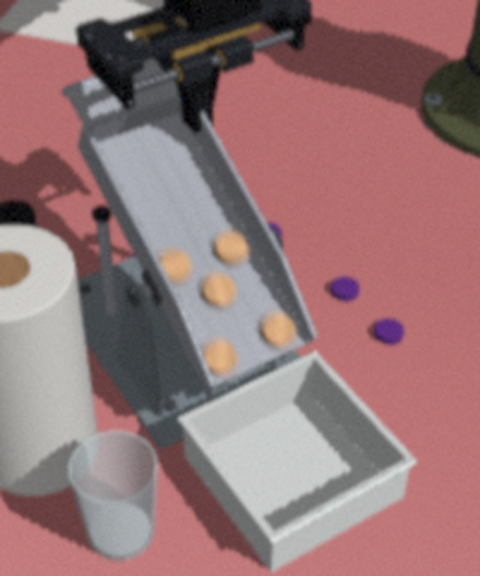

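The discs are sliding together, with the front ones at (220,356) and (278,330) at the mouth. I hold here while they drop.

```bash
python3 -m handwheel '[[0,0,0,0,0],[0,0,0,0,0],[0,0,0,0,0],[0,0,0,0,0],[0,0,0,0,0],[0,0,0,0,0],[0,0,0,0,0],[0,0,0,0,0]]'; python3 - <<'E'
from h import *
from cell import *
st()
a=read_camera("scene");cv2.imwrite("pics/c8.png",cv2.resize(a[80:320,220:420],None,fx=2.4,fy=2.4,interpolation=cv2.INTER_CUBIC))
E
```

```text
time_s: 7.3
tool_pos: [0.4933, -0.0297, 0.2118]
tool_rot: [179.9, 0.1, 78.1]
force: [2.4, -5.2, -0.3]
grip_width: 0.0029
t 7.3 th 0.4553 r 0.1337 fx 4.62 fz 0.3 fy 3.38 M 0.448 g 0.0028594357355146522
```

View pics/c8.png

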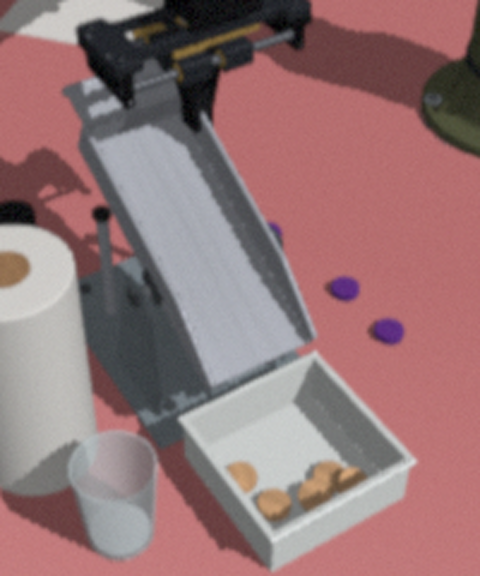

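All five discs are in the tub at (241,475), (274,503), (315,490), (328,470) and (350,478). Next I creep towards the stop.

```bash
python3 -m handwheel '[[0,0.0014,0,-0.0014,0],[0,0.0014,0,-0.0014,0]]'>/dev/null; python3 -c "from h import *; st()"
python3 -m handwheel '[[0,0.0014,0,-0.0014,0],[0,0.0014,0,-0.0014,0]]'>/dev/null; python3 -c "from h import *; st()"
python3 -m handwheel '[[0,0.0014,0,-0.0014,0],[0,0.0014,0,-0.0014,0]]'>/dev/null; python3 -c "from h import *; st()"
```

```text
t 7.55 th 0.4699 r 0.1337 fx 5.52 fz 0.66 fy 3.46 M 0.572 g 0.0028750920842521466
t 7.75 th 0.4847 r 0.1338 fx 5.36 fz 0.04 fy 3.42 M 0.505 g 0.002796160906488495
t 7.95 th 0.4995 r 0.1338 fx 4.73 fz -0.2 fy 3.6 M 0.43 g 0.0027695505148248208
```

```bash
python3 -m handwheel '[[0,0.0014,0,-0.0013,0],[0,0.0014,0,-0.0013,0]]'>/dev/null; python3 -c "from h import *; st()"
python3 -m handwheel '[[0,0.0014,0,-0.0013,0],[0,0.0014,0,-0.0013,0]]'>/dev/null; python3 -c "from h import *; st()"
python3 -m handwheel '[[0,0.0014,0,-0.0013,0],[0,0.0014,0,-0.0013,0]]'>/dev/null; python3 -c "from h import *; st()"
```

```text
t 8.15 th 0.5133 r 0.1338 fx 4.96 fz -0.88 fy 3.94 M 0.395 g 0.0029046045026024222
t 8.35 th 0.5277 r 0.1338 fx 5.59 fz -1.18 fy 4.03 M 0.437 g 0.0029599534349515648
t 8.55 th 0.5419 r 0.1339 fx 5.7 fz -1.34 fy 3.82 M 0.443 g 0.003335218465472135
```

```bash
python3 -m handwheel '[[0,0.0014,0,-0.0013,0],[0,0.0014,0,-0.0013,0]]'>/dev/null; python3 -c "from h import *; st()"
python3 -m handwheel '[[0,0.0014,0,-0.0013,0],[0,0.0014,0,-0.0013,0]]'>/dev/null; python3 -c "from h import *; st()"
```

```text
t 8.75 th 0.5564 r 0.1339 fx 4.82 fz -0.33 fy 3.33 M 0.454 g 0.0028341120584828806
t 8.95 th 0.5694 r 0.1339 fx 5.96 fz -1.03 fy 3.95 M 0.514 g 0.0026584517873162314
```

```bash
python3 - <<'E'
from h import *
from cell import *
a=read_camera("scene");cv2.imwrite("pics/c9.png",cv2.resize(a[80:320,220:420],None,fx=2.4,fy=2.4,interpolation=cv2.INTER_CUBIC))
E
```

```text
(no output)
```

View pics/c9.png

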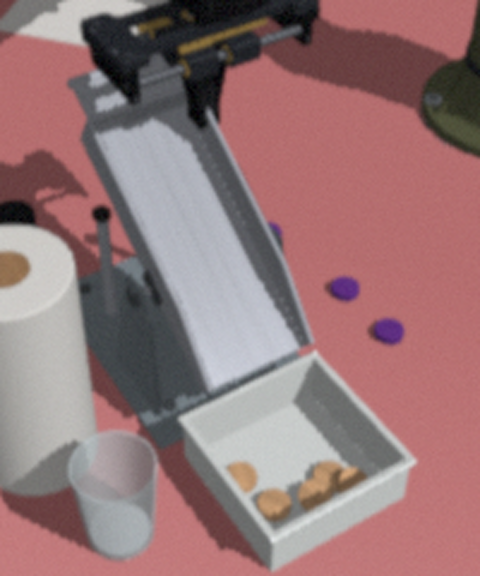

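No contact yet: the mouth corner is at (311,345) and still moving with the tilt. I go on.

```bash
python3 -m handwheel '[[0,0.0015,0,-0.0013,0],[0,0.0015,0,-0.0013,0]]'>/dev/null; python3 -c "from h import *; st()"
python3 -m handwheel '[[0,0.0015,0,-0.0013,0],[0,0.0015,0,-0.0013,0]]'>/dev/null; python3 -c "from h import *; st()"
```

```text
t 9.2 th 0.5757 r 0.134 fx 6.88 fz 3.97 fy 5.55 M 1.047 g 0.0028573764322974366
t 9.4 th 0.5807 r 0.134 fx 8.76 fz 6.54 fy 5.71 M 1.463 g 0.0031748627454148397
```

Contact: the moment rose from about 0.45 to 1.46 N m, roughly 18 N on the stop. I ease back one step for a light rest and hold.

```bash
python3 -m handwheel '[[0,-0.0013,0,0.0012,0],[0,-0.0013,0,0.0012,0],[0,-0.0013,0,0.0012,0]]'>/dev/null; python3 -c "from h import *; st()"
```

```text
t 9.7 th 0.5763 r 0.134 fx 7.08 fz 2.72 fy 5.95 M 0.958 g 0.002802071501012609
```

```bash
python3 -m handwheel '[[0,0,0,0,0],[0,0,0,0,0],[0,0,0,0,0],[0,0,0,0,0],[0,0,0,0,0],[0,0,0,0,0],[0,0,0,0,0],[0,0,0,0,0],[0,0,0,0,0],[0,0,0,0,0]]'>/dev/null; python3 -c "from h import *; st()"
python3 -m handwheel '[[0,0,0,0,0],[0,0,0,0,0],[0,0,0,0,0],[0,0,0,0,0],[0,0,0,0,0],[0,0,0,0,0],[0,0,0,0,0],[0,0,0,0,0],[0,0,0,0,0],[0,0,0,0,0]]'>/dev/null; python3 -c "from h import *; st()"
python3 - <<'E'
from h import *
from cell import *
for n in("scene","top"): cv2.imwrite(f"pics/{n}2.png",read_camera(n))
o=get_obs()
print(o["tool_pos"])
# commanded lowering table from current pose, using measured pinch arc
x0,z0=-.126,.0374
p=o["tool_pos"]+[0,0,.0187-.14]; x=(p[:2]-piv)@u; z=p[2]; print(x,z,x-x0,z-z0)
r=np.hypot(x,z);a=np.arctan2(z,-x)
for k in range(1,21):
    t=.5763*k/20; print(k,round(-r*np.cos(a-t)-x,4),round(-(r*np.sin(a-t)-z),4))
E
```

```text
t 10.7 th 0.5764 r 0.134 fx 7.17 fz 3.28 fy 5.49 M 1.017 g 0.0029794069607047705
t 11.7 th 0.5764 r 0.134 fx 6.45 fz 3.15 fy 4.58 M 0.931 g 0.0030859754600027108
[ 0.49571875 -0.01847139  0.22326265]
-0.08686085950806534 0.10196265146260611 0.03913914049193466 0.0645626514626061
1 -0.0029 0.0025
2 -0.0057 0.0052
3 -0.0085 0.0079
4 -0.0111 0.0107
5 -0.0137 0.0135
6 -0.0162 0.0165
7 -0.0187 0.0195
8 -0.021 0.0225
9 -0.0232 0.0257
10 -0.0254 0.0289
11 -0.0275 0.0322
12 -0.0294 0.0355
13 -0.0313 0.0389
14 -0.0331 0.0423
15 -0.0347 0.0458
16 -0.0363 0.0493
17 -0.0378 0.0529
18 -0.0391 0.0565
19 -0.0404 0.0601
20 -0.0415 0.0638
```

View pics/top2.png

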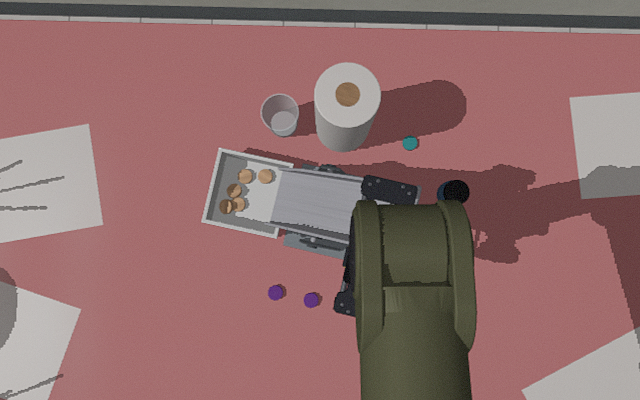

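The top view shows all five discs in the tub at (245,176), (265,176), (234,190), (238,204) and (226,207). The tub, cup, roll and jar are unmoved. The stop was held for more than 2 s at about 9 N. Now I lower the pan along the arc.

```bash
python3 -m handwheel '[[0,-0.0014,0,0.0012,0],[0,-0.0029,0,0.0025,0],[0,-0.0057,0,0.0052,0],[0,-0.0084,0,0.0079,0],[0,-0.011,0,0.0107,0],[0,-0.0135,0,0.0135,0],[0,-0.016,0,0.0165,0],[0,-0.0184,0,0.0195,0],[0,-0.0206,0,0.0225,0],[0,-0.0227,0,0.0257,0],[0,-0.0248,0,0.0289,0],[0,-0.0268,0,0.0322,0],[0,-0.0286,0,0.0355,0],[0,-0.0304,0,0.0389,0],[0,-0.0322,0,0.0423,0],[0,-0.0337,0,0.0458,0],[0,-0.0352,0,0.0493,0],[0,-0.0366,0,0.0529,0],[0,-0.0372,0,0.0547,0],[0,-0.0372,0,0.0547,0]]'>/dev/null; python3 - <<'E'
from h import *
from cell import *
st()
a=read_camera("scene");cv2.imwrite("pics/c10.png",cv2.resize(a[80:320,220:420],None,fx=2.4,fy=2.4,interpolation=cv2.INTER_CUBIC))
E
```

```text
t 13.8 th 0.0872 r 0.1284 fx -0.14 fz 2.57 fy 5.65 M 0.3 g 0.002897648997720022
```

View pics/c10.png

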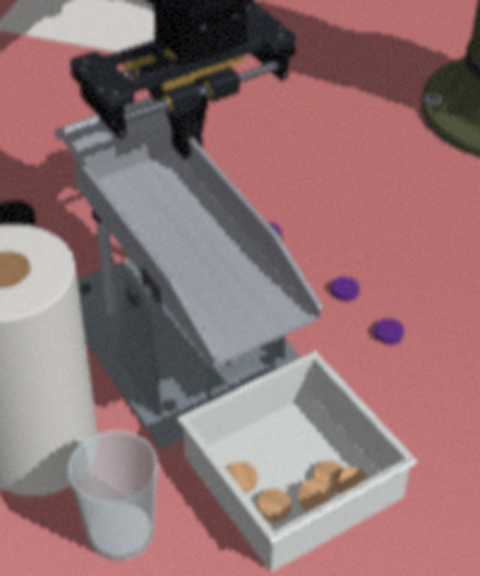

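The pan is nearly down and the discs are still in the tub. I finish in small steps, watching for the rest to take the load.

```bash
python3 -m handwheel '[[0,-0.0004,0,0.0012,0],[0,-0.0008,0,0.0024,0],[0,-0.0011,0,0.0036,0],[0,-0.0014,0,0.0048,0],[0,-0.0014,0,0.0048,0]]'>/dev/null; python3 -c "from h import *; st()"
python3 -m handwheel '[[0,-0.0003,0,0.001,0],[0,-0.0006,0,0.002,0],[0,-0.0006,0,0.002,0]]'>/dev/null; python3 -c "from h import *; st()"
python3 -m handwheel '[[0,-0.0003,0,0.001,0],[0,-0.0006,0,0.002,0],[0,-0.0006,0,0.002,0]]'>/dev/null; python3 - <<'E'
from h import *
from cell import *
st()
a=read_camera("scene");cv2.imwrite("pics/c11.png",cv2.resize(a[80:320,220:420],None,fx=2.4,fy=2.4,interpolation=cv2.INTER_CUBIC))
a=cv2.imread("pics/scene0.png");cv2.imwrite("pics/c0.png",cv2.resize(a[80:320,220:420],None,fx=2.4,fy=2.4,interpolation=cv2.INTER_CUBIC))
E
```

```text
t 14.35 th 0.0495 r 0.1281 fx -1.24 fz 3.26 fy 4.36 M 0.342 g 0.0028344700874054153
t 14.65 th 0.0345 r 0.128 fx -0.45 fz 2.88 fy 5.76 M 0.331 g 0.0026721157490001883
t 14.95 th 0.0336 r 0.1279 fx -2.49 fz -9.66 fy 0.06 M -1.273 g 0.0026342392079914687
```

View pics/c11.png

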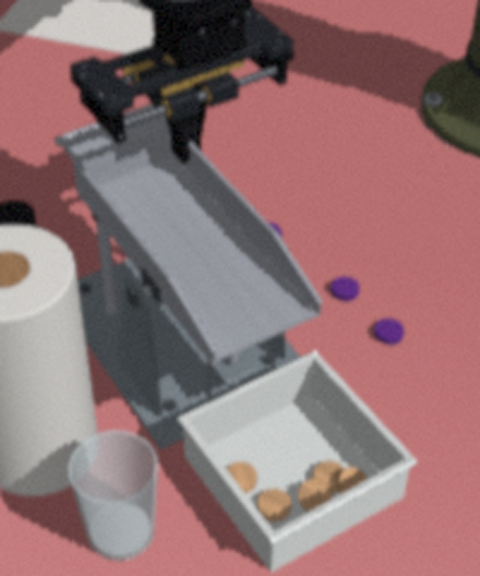

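View pics/c0.png

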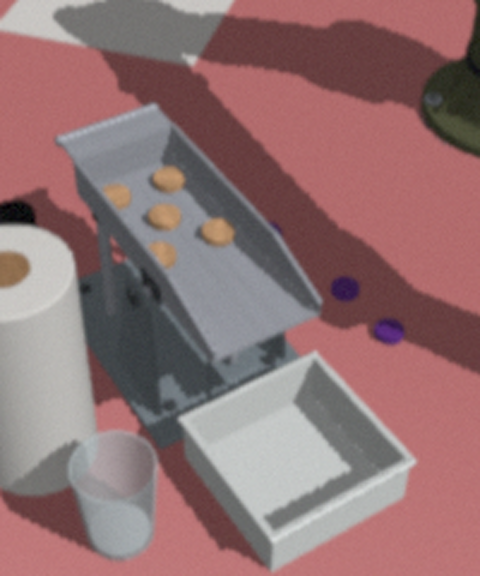

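The pan is on its rest. The lip corner at (62,140) and the mouth corner at (318,308) match the first picture. The rest is now pushing back at about 10 N, so I relieve that, open the gripper and rise straight up.

```bash
python3 -m handwheel '[[0,0.0003,0,-0.0012,0],[0,0.0003,0,-0.0012,0]]'>/dev/null; python3 -c "from h import *; st()"
python3 -m handwheel '[[0.004,0,0,0,0],[0.008,0,0,0,0],[0.014,0,0,0,0],[0.02,0,0,0,0],[0.026,0,0,0,0],[0.026,0,0,0,0],[0.026,0,0,0,0]]'; python3 -c "from h import *; st()"
```

```text
t 15.2 th 0.0338 r 0.128 fx -3.66 fz -3.33 fy 3.08 M -0.553 g 0.0027795895200725227
time_s: 15.9
tool_pos: [0.4875, -0.0539, 0.1611]
tool_rot: [-180.0, 0.0, 78.1]
force: [0.3, -0.4, 0.6]
grip_width: 0.0251
t 15.9 th 0.024 r 0.1295 fx 0.38 fz -0.56 fy 0.34 M -0.054 g 0.025120224047853357
```

```bash
python3 -m handwheel '[[0.026,0,0,-0.005,0],[0.026,0,0,-0.01,0],[0.026,0,0,-0.02,0],[0.026,0,0,-0.035,0],[0.026,0,0,-0.05,0],[0.026,0,0,-0.07,0],[0.026,0,0,-0.09,0],[0.026,0,0,-0.11,0],[0.026,-0.04,0,-0.13,0],[0.026,-0.08,0,-0.14,0],[0.026,-0.12,0,-0.14,0],[0.026,-0.16,0,-0.14,0],[0.026,-0.16,0,-0.14,0],[0.026,-0.16,0,-0.14,0]]'; python3 - <<'E'
from h import *
from cell import *
S=read_camera("scene");T=read_camera("top")
cv2.imwrite("pics/scene3.png",S);cv2.imwrite("pics/top3.png",T)
print(get_obs()["force"])
E
```

```text
time_s: 17.3
tool_pos: [0.4547, -0.2111, 0.3021]
tool_rot: [179.9, -0.1, 78.0]
force: [1.7, 0.3, 0.8]
grip_width: 0.0262
[-0.05480174  0.24110229  0.30126898]
```

View pics/scene3.png

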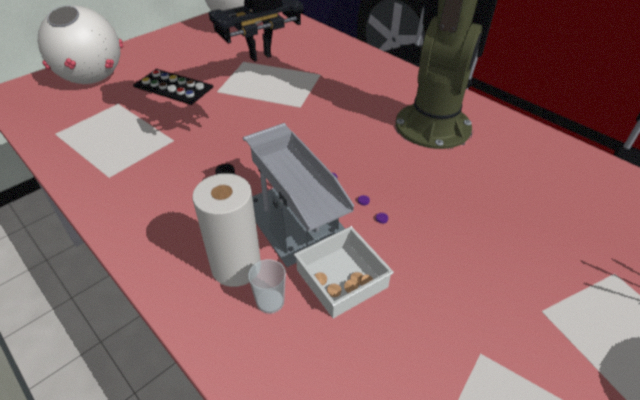

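View pics/top3.png

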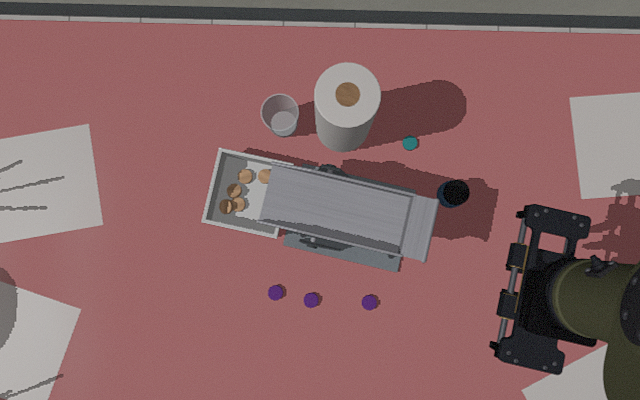

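The pan is empty and level: its lip at (423,230) and mouth at (262,195) match the first top view. Five discs are in the tub, at (245,176), (265,176), (234,190), (238,204) and (226,207). The tub, bystanders and look-alikes are unmoved, and the gripper is clear. I hand in.

```bash
python3 -c "
from cell import *
print(sign_off())"
```

```text
the job is handed in; nothing more can be done
None
```

The job is done and handed in: all five discs are in the tub and the pan is back level on its rest. It took about 17 s of the 61 s allowed.

- **Tipping:** I pinched the pan's near side wall close to the lip and swung it up along its arc. The discs slid out at about 0.45 rad. The pan met the stop at about 0.57 rad.
- **On the stop:** The load reached about 18 N for a moment. I eased back to about 9 N, both figures estimated from the wrist force, and held that for just over 2 s.
- **Lowering:** I eased the pan down in small steps. At the end it pressed on its rest with about 10 N. I eased that to about 3 N before letting go and backing away.

**Last checks:** the pictures show the pan empty and level, matching the first view. The tub, cup, roll, jar and the purple and turquoise look-alikes have not moved, and the gripper is clear with about zero force.

**One disagreement:** the tilt worked out from the tool position read about 0.03 rad with the pan on its rest. I put this down to a few millimetres of slip of the wall in the pads, because the pictures show the pan level.

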